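# Flip open the first-aid box on the gear shelf

## Task

Open the white first-aid box with the green cross: push its lid up with a fingertip under the front lip and on over its balance point, so that it lies back on its stop and stays open by its own weight. Push lightly, do not pinch the lid or lift or shove the box, and leave the grey repair-kit box shut and the carabiners and headlamp where they lie.

Things in the scene. Friction and masses are not known exactly. Their poses are not given: they have to be found in the camera images.
- aid_lid (a joint): Hinge angle of the first-aid box's lid: 0 = shut, grows as the front of the lid swings up and over to the back; stops at 1.92 rad (110 degrees). The lid (about 0.10 kg, light hinge friction) drops shut by itself below about 1.2 rad and falls open by itself onto its stop beyond about 1.45 rad.
- aid_lip (a point): On the lid of the first-aid box: middle of the lower front edge of its finger lip. The lip is a flat ledge 54 mm wide (along y), 5 mm thick, that stands 18 mm out from the front of the box, level with the joint between box and lid; below it is 58 mm of free height down to the shelf. Moves with the lid. Its frame is the lid's: with the lid shut, x points to the back of the box, y along the hinge, z up.
- aid_hinge (a point): Middle of the hinge axis of the first-aid box, at the top of its back wall; the axis runs along y of this frame (the box's), x points from front to back, z up. It lies 142 mm behind aid_lip (horizontally, lid shut) and 58 mm above the shelf.
- aid_box: First-aid box: white plastic, white lid with a green cross on top, two small green clasps hanging undone on the front. 120 mm front to back (x), 160 mm wide (y), 58 mm high to the lid joint plus the 22 mm high hollow lid, about 0.75 kg, standing loose on the shelf. Origin: centre of the underside; the front with the lip is on -x, towards the robot; the hinge is 64 mm behind the centre.
- repair_box: Repair-kit box: the same shape and size as the first-aid box, all grey with a plain charcoal panel on the lid. Stands loose beside the first-aid box, on either side. Origin: centre of the underside. Leave it alone and shut.
- repair_lid (a joint): Hinge angle of the repair-kit box's lid, 0 = shut.
- headlamp: Charcoal headlamp unit without its strap, 50 x 78 x 43 mm, standing loose on the shelf. Origin: centre of the underside.
- shelf: Fixed shelf: smoked glass panel 300 mm deep (x), 1080 mm wide (y), on matte black steel brackets, its top 70 mm above the work surface; a black steel lip along its front, with a chrome spring clip near its right end that stands 6 mm above the glass. Origin: on the work surface under the panel's centre.
- carabiner_red: Loose red carabiner lying flat in the row of five, 102 x 55 mm, 10 mm thick. Origin: centre of its underside.
- carabiner_blue: Loose blue carabiner lying flat in the row of five, 102 x 55 mm, 10 mm thick. Origin: centre of its underside.
- carabiner_orange: Loose orange carabiner lying flat in the row of five, 102 x 55 mm, 10 mm thick. Origin: centre of its underside.
- carabiner_green: Loose green carabiner lying flat in the row of five, 102 x 55 mm, 10 mm thick. Origin: centre of its underside.
- carabiner_silver: Loose silver carabiner lying flat in the row of five, 102 x 55 mm, 10 mm thick. Origin: centre of its underside.
There are look-alikes about, which are no part of the job. Of the things that look like the aid_box, the largest one is meant.

How it is judged (in metres and radians):
On the way:
1. The fingers carry the lid through the middle of its swing: lid between 0.5 and 1.25 rad, in touch with the fingers (value of joint aid_lid between 0.5 and 1.25 rad and contact force between the fingers and aid_lid above 0.02 N), for 0.05 s.
At the end, for the whole second after the job is handed in: The first-aid box's lid lies open at more than 1.75 rad (stop at 1.92) and is at rest; the box stands upright within 20 mm of where it was; the repair-kit box is shut and, like the carabiners and the headlamp, within 10 mm of where it was (value of joint aid_lid above 1.75 rad and velocity of joint aid_lid between -0.1 and 0.1 rad/s and distance of aid_box from where it was at the start of the episode below 0.02 m and angle between aid_box's own z axis and vertical below 0.05 rad and value of joint repair_lid below 0.05 rad and distance of each of repair_box, carabiner_red, carabiner_blue, carabiner_orange, carabiner_green, carabiner_silver, headlamp from where it was at the start of the episode below 0.01 m); the robot touches nothing.
It fails at once if The lid is pinched or forced: the fingers press on it with more than 18 N (contact force between the fingers and aid_lid above 18 N).
It fails at once if The first-aid box is lifted (more than 10 mm) or tipped (more than 0.15 rad) (height (world z) of aid_box above 0.08 m or angle between aid_box's own z axis and vertical above 0.15 rad).
It fails at once if The first-aid box is shoved more than 20 mm from its place (distance of aid_box from where it was at the start of the episode above 0.02 m).
It fails at once if The repair-kit box is moved more than 10 mm or its lid is raised (distance of repair_box from where it was at the start of the episode above 0.01 m or value of joint repair_lid above 0.08 rad).
It fails at once if A carabiner or the headlamp is moved more than 10 mm (distance of any of carabiner_red, carabiner_blue, carabiner_orange, carabiner_green, carabiner_silver, headlamp from where it was at the start of the episode above 0.01 m).
It also fails if it takes over 38 s, if anything falls off the work surface, if the arm or the gripper's body presses on something with over 40 N, if the wrist force passes 120 N, or if a joint passes its speed limit or range.

## Robot

A 6-joint arm with a two-finger parallel gripper is mounted at the origin on the work surface. World frame = base frame: x ahead of the robot, y to its left, z up, the work surface at z = 0. Lengths are in m, angles in degrees, forces in N, time in s.
With the tool pointing down it reaches from about 0.4 to 0.825 m from the base axis. Payload 7 kg.
Tool frame: the origin (TCP) lies at the very end of the fingers, on their centre line; the grasp point (between the pads) lies 19 mm behind it (ctrl.grip_point_offset is the distance from the TCP to the grasp point, in m); x points along the fingers, z is the direction in which the jaws open and shut, and the axes are right-handed (so a half turn about x gives the same grasp; the last joint's range is limited). The gripper opens to 88 mm and grips with 3 to 60 N. Pads are 19 mm wide; open, the fingers measure 130 mm over their backs; the gripper's body (78 mm by 193 mm) begins 47 mm behind the grasp point.
Start: joints at [81.366, 20.546, 0.682, 0, -70.136, -16.507], TCP at [0.287, 0.611, 0.227] pointing down, gripper open.
Joint ranges: [-176.03, 176.03], [-82.01, 121.73], [-58.28, 71.71], [-173.87, 95.51], [-174.79, -0.11], [-173.66, 173.66]. Speed limits (degrees/s): [136.94, 136.94, 172.46, 180, 180, 180].

## Interface

Orientations are given as [roll, pitch, yaw] about the fixed x, y, z axes, in that order (R = Rz(yaw) Ry(pitch) Rx(roll)).
In Python, from plant import get_obs, snapshot, calibration, close_job, ctrl gives the robot as it stands.
- The arm moves only by the tool move_arm, never from a script. Its argument "commands" is a list that holds one entry, the list of rows, each a list of 4 numbers: the shift along the tool's x, y, z in cm, then the turn about the tool's x in rad. In form: [[[dx, dy, dz, spin], ...]]. A call has 1 to 8 rows; each row shifts and turns the commanded pose from where the row before left it, along the tool's axes as they then stand; what a row does not reach is not made up. A row lasts 1/10 s, in which the tool goes at most 50 mm and 8.59 degrees, less where a joint would pass 70% of its speed; a pose out of reach is approached as far as the arm can. A call with a gripper value outside its range is refused whole. "jaw" is the finger opening in cm, from 0 to 8.76, set as the call begins (left out, the last holds). The fingers move at their own pace and stop on an object; the grip force is fixed at half the most. Time passes only in rows, so rows that do not move let the fingers close. It gives the time, the measured TCP pose, the force and the opening at its end, in the units of the state.
- get_obs(): the state, without advancing time (a new reading comes with each control period).
- snapshot(name): name is "side" or "top"; returns (picture, depth): 420x560x3 uint8, red, green, blue; 420x560 float32, m along the optical axis (not along the pixel's ray), 0 where there is no reading.
- calibration(name): a dict with "mtx" (3x3 intrinsics, pixels), "T" (4x4, takes a point from camera to world coordinates). Camera axes: x right, y up, looking along -z (the intrinsics and any distortion apply to the point x, -y, -z); pixel columns grow to the right and rows downward; lengths in m; the calibration is good to about 2 mm. A picture is of the moment at which its call begins. calibration takes no time and is no camera call.
- close_job(): hands the job in, once; it reports no verdict.
The state is a dict: "clock": time; "joint_pos": joint angles; "qvel": joint speeds; "tau": joint torques, N m; "tool_pos": TCP position; "orientation": TCP orientation; "force": force on the tool from outside, world axes, zero at the start; "moment": the same for the moment, N m; "opening": finger opening in m.
Only numpy, scipy, OpenCV 4.12 (cv2) and the standard library are available. Lean on these libraries where they do the work, as an engineer would, in place of code of your own. Each camera call takes 0.05 s, during which the arm holds its last target. There are 200 camera calls.

## Working session

There is one attempt and no reset: what is moved stays moved. The work goes in short steps, Python scripts to look and compute and a tool call to move; the robot and the scene stay as the last step left them, time stands still between calls to the robot, and variables do not carry over. Pictures are saved under pics/ and viewed, about 8 in all and at most 12, crops included, and the job is handed in when it is done.

Besides the shell and the picture viewer there is one more tool, called as name(argument=value, ...), one argument or row to a line, values as JSON. move_arm: Moves the arm, as the interface text tells. Its arguments: {"type":"object","properties":{"commands":{"type":"array"},"jaw":{"type":"number"}},"required":["commands"]}

```bash
mkdir -p pics; cat > h.py <<'E'
import numpy as np, cv2
from plant import *
def snap(n,f):
    p,d=snapshot(n); cv2.imwrite(f'pics/{f}.png',p[:,:,::-1]); np.save(f'pics/{f}.npy',d); return p,d
def cloud(n,d):
    c=calibration(n);K=np.array(c['mtx']);T=np.array(c['T'])
    v,u=np.mgrid[:d.shape[0],:d.shape[1]]
    P=np.stack([(u-K[0,2])/K[0,0]*d,-(v-K[1,2])/K[1,1]*d,-d],-1)
    return P@T[:3,:3].T+T[:3,3]
E
python3 - <<'E'
from h import *
for n in('side','top'):
    snap(n,n+'0'); c=calibration(n); print(n,{k:(np.round(v,3).tolist() if not isinstance(v,str) else v) for k,v in c.items()})
print(get_obs())
E
```

```text
side {'mtx': [[464.562, 0.0, 277.084], [0.0, 464.562, 205.846], [0.0, 0.0, 1.0]], 'T': [[0.992, 0.1, -0.082, 0.439], [-0.127, 0.661, -0.74, -1.066], [-0.02, 0.744, 0.668, 1.09], [0.0, 0.0, 0.0, 1.0]]}
top {'mtx': [[520.977, 0.0, 283.894], [0.0, 520.977, 211.764], [0.0, 0.0, 1.0]], 'T': [[-0.007, 0.99, -0.142, 0.36], [-1.0, -0.007, 0.005, 0.007], [0.004, 0.142, 0.99, 1.517], [0.0, 0.0, 0.0, 1.0]]}
{'clock': 0.1, 'joint_pos': array([ 8.13655997e+01,  2.05870467e+01,  6.39981413e-01, -1.74714378e-02,
       -7.01354993e+01, -1.65082011e+01]), 'qvel': array([ 0.04871897, -0.13124655,  0.09431893, -0.00374041,  0.02057811,
        0.02738026]), 'tau': array([-1.03484264e-03, -5.84167099e+01,  2.93749702e+01,  7.01545939e+00,
        1.01423595e-02, -5.01058003e-05]), 'tool_pos': array([0.28661699, 0.61065511, 0.2257277 ]), 'orientation': array([   5.25818543,   89.91581705, -109.89036458]), 'force': array([-0.57073777,  0.0516874 , -0.18750212]), 'moment': array([-0.01955677, -0.00837149,  0.01344186]), 'opening': 0.08766565582419092}
```

View pics/top0.png

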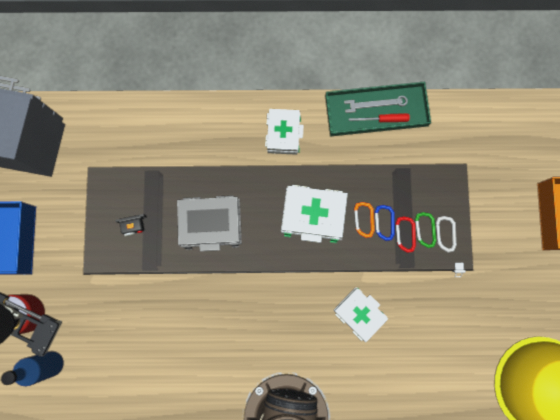

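View pics/side0.png

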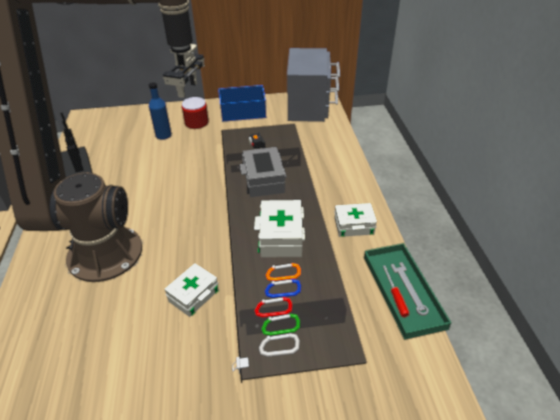

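The top view shows the aid box at about (314,213), with its lip at (311,239). The repair box is at (209,222), the carabiners are at columns 364–447, and the headlamp is at (131,225). The smaller look-alikes stand off the shelf. Next I'll measure the aid box pose.

```bash
python3 - <<'E'
from h import *
d=np.load('pics/top0.npy');P=cloud('top',d)
p=cv2.imread('pics/top0.png').astype(int)
def rect(m,n):
    q=P[m][:,:2].astype(np.float32); print(n,len(q),'z',np.median(P[m][:,2]).round(4),cv2.minAreaRect(q),q.min(0),q.max(0))
z=P[...,2];v,u=np.mgrid[:420,:560]
a=(u>270)&(u<352)&(v>175)&(v<250)
rect(a&(z>.14),'lid');
rect(a&(z>.115)&(z<.138)&(v>228),'lip?')
g=a&(p[...,1]-p[...,2]>60)&(z>.14); rect(g,'cross')
rect((u>170)&(u<245)&(v>190)&(v<255)&(z>.14),'rep')
for uv in [(311,239),(304,239),(318,239),(311,236),(311,241),(209,246),(300,260)]: print(uv,P[uv[1],uv[0]].round(4))
im=cv2.resize(cv2.imread('pics/top0.png')[170:260,260:380],None,fx=6,fy=6,interpolation=cv2.INTER_CUBIC);cv2.imwrite('pics/c1.png',im)
E
```

```text
lid 2742 z 0.1503 ((0.4844210147857666, -0.0695594996213913), (0.16005302965641022, 0.26786482334136963), 82.31165313720703) [ 0.35961634 -0.1654411 ] [0.62564903 0.0070538 ]
lip? 195 z 0.1318 ((0.48996129631996155, -0.07045984268188477), (0.1636950522661209, 0.02036372572183609), 81.12857055664062) [ 0.477901   -0.15289843] [0.5126437  0.00887429]
cross 389 z 0.1512 ((0.48250019550323486, -0.03174303472042084), (0.06994026154279709, 0.24805423617362976), 56.73198699951172) [ 0.35961634 -0.11646555] [0.5924411 0.0070538]
rep 2772 z 0.1501 ((0.5046391487121582, 0.13349145650863647), (0.3440605700016022, 0.17232167720794678), 67.68728637695312) [0.35961634 0.0070538 ] [0.5970993 0.2851216]
(311, 239) [ 0.4837 -0.0709  0.1339]
(304, 239) [ 0.4843 -0.0525  0.1281]
(318, 239) [ 0.4832 -0.0893  0.1372]
(311, 236) [ 0.4915 -0.0709  0.1363]
(311, 241) [ 0.4842 -0.0747  0.0657]
(209, 246) [0.467  0.2005 0.1325]
(300, 260) [ 0.4314 -0.0432  0.0681]
```

View pics/c1.png

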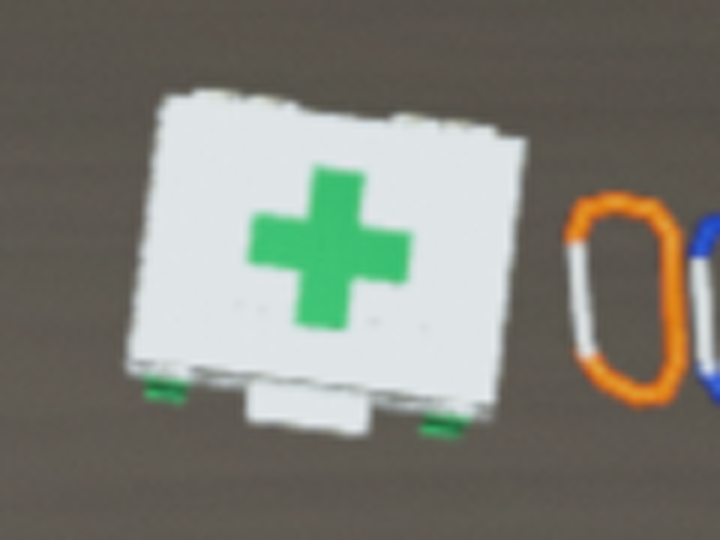

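The lip's front edge is near (0.478, -0.071, 0.128) and the box yaw is about -7°. I'll write a helper that converts world targets into tool-axis rows.

```bash
cat >> h.py <<'E'
from scipy.spatial.transform import Rotation as Ro
def R(): return Ro.from_euler('xyz',get_obs()['orientation'],degrees=True).as_matrix()
def to(*t):
    o=get_obs(); r=R(); print('t',o['clock'],'tcp',o['tool_pos'].round(4),'f',o['force'].round(2),'op',round(o['opening'],4)); print(r.round(3))
    for g in t: print(g,'tool cm',(r.T@(np.array(g)-o['tool_pos'])*100).round(2))
E
python3 -c "
from h import *
to((.287,.611,.4),(.55,.2,.4))"
```

```text
t 0.1 tcp [0.2866 0.6107 0.2257] f [-0.57  0.05 -0.19] op 0.0877
[[-0.     0.905 -0.425]
 [-0.001 -0.425 -0.905]
 [-1.     0.     0.001]]
(0.287, 0.611, 0.4) tool cm [-17.43   0.02  -0.02]
(0.55, 0.2, 0.4) tool cm [-17.38  41.3   26.01]
```

move_arm(
  commands=[
    [[-4.4,0,0,0],[-4.4,0,0,0],[-4.4,0,0,0],[-4.4,0,0,0],[0,3.5,2.2,0],[0,3.5,2.2,0],[0,3.5,2.2,0],[0,3.5,2.2,0]],
  ],
  jaw=0,
)

```text
clock: 0.9
tool_pos: [0.3765, 0.4704, 0.4022]
orientation: [-9.7, 90.0, -124.8]
force: [1.0, -0.6, 0.2]
opening: 0.0292
```

move_arm(
  commands=[
    [[0,3.5,2.2,0],[0,3.5,2.2,0],[0,3.5,2.2,0],[0,3.5,2.2,0],[0,3.5,2.2,0],[0,3.5,2.2,0],[0,3.5,2.2,0],[0,3.5,2.2,0]],
  ],
)

```text
clock: 1.7
tool_pos: [0.5553, 0.192, 0.4023]
orientation: [-56.0, 90.0, -171.1]
force: [0.4, 0.3, 0.4]
opening: 0.0003
```

```bash
python3 -c "
from h import *
to((.9,.2,.45),(.4,-.07,.25));print(get_obs()['joint_pos'].round(1))"
```

```text
t 1.7 tcp [0.5553 0.192  0.4023] f [0.39 0.34 0.37] op 0.0003
[[-0.     0.905 -0.425]
 [-0.    -0.425 -0.905]
 [-1.    -0.     0.   ]]
(0.9, 0.2, 0.45) tool cm [ -4.78  30.87 -15.36]
(0.4, -0.07, 0.25) tool cm [15.24 -2.93 30.32]
[ 38.1   8.8   7.2  -0.  -88.4  26.8]
```

move_arm(
  commands=[
    [[0,4.5,-2.1,0],[0,4.5,-2.1,0],[0,4.5,-2.1,0],[0,4.5,-2.1,0],[0,4.5,-2.1,0],[0,4.5,-2.1,0],[0,4.5,-2.1,0],[0,4.5,-2.1,0]],
  ],
)

```text
clock: 2.5
tool_pos: [0.9073, 0.1854, 0.3658]
orientation: [102.6, 89.0, -12.5]
force: [0.8, 1.3, -5.2]
opening: 0.0003
```

```bash
python3 -c "
from h import *
to((.5,-.07,.4));print(get_obs()['joint_pos'].round(1))"
```

```text
t 2.5 tcp [0.9073 0.1854 0.3658] f [ 0.81  1.33 -5.16] op 0.0003
[[ 0.018  0.905 -0.425]
 [-0.004 -0.425 -0.905]
 [-1.     0.018 -0.004]]
(0.5, -0.07, 0.4) tool cm [ -4.05 -25.96  40.41]
[  23.8   50.8   71.3    0.7 -109.7   41.3]
```

move_arm(
  commands=[
    [[0,4.5,-2.1,0],[0,4.5,-2.1,0],[0,4.5,-2.1,0],[0,4.5,-2.1,0],[0,4.5,-2.1,0],[0,4.5,-2.1,0]],
  ],
)

```text
clock: 3.1
tool_pos: [1.0306, 0.1551, 0.3163]
orientation: [119.0, 76.6, 3.9]
force: [-0.8, 0.4, -0.5]
opening: 0.0003
```

```bash
python3 -c "
from h import *
to((.5,-.07,.4));print(get_obs()['joint_pos'].round(1))"
```

```text
t 3.1 tcp [1.0306 0.1551 0.3163] f [-0.77  0.45 -0.47] op 0.0003
[[ 0.231  0.882 -0.412]
 [ 0.016 -0.427 -0.904]
 [-0.973  0.202 -0.112]]
(0.5, -0.07, 0.4) tool cm [-20.73 -35.48  41.27]
[ 20.5  55.3  71.6   3.8 -93.5  45. ]
```

```bash
python3 - <<'E'
from h import *
for n in('top','side'):
    P=cloud(n,np.load(f'pics/{n}0.npy')).reshape(-1,3)
    q=P[(P[:,2]>.2)&(P[:,0]>.7)&(abs(P[:,1])<.6)];print(n,len(q),len(q) and (q.min(0),q.max(0)))
E
```

```text
top 0 0
side 2841 (array([1.6302596 , 0.30377058, 0.20004458]), array([1.65167976, 0.59998289, 0.51220817]))
```

move_arm(
  commands=[
    [[0,4.5,-2.1,0],[0,4.5,-2.1,0],[0,4.5,-2.1,0],[0,4.5,-2.1,0],[0,4.5,-2.1,0],[0,4.5,-2.1,0],[0,4.5,-2.1,0],[0,4.5,-2.1,0]],
  ],
)

```text
clock: 3.9
tool_pos: [1.1511, 0.1222, 0.3337]
orientation: [117.7, 60.0, 2.4]
force: [-0.3, 0.1, 0.0]
opening: -0.0
```

```bash
python3 -c "
from h import *
to((.5,-.07,.4));print(get_obs()['joint_pos'].round(1))"
```

```text
t 3.9 tcp [1.1511 0.1222 0.3337] f [-0.26  0.12  0.03] op -0.0
[[ 0.499  0.786 -0.365]
 [ 0.021 -0.432 -0.902]
 [-0.866  0.442 -0.232]]
(0.5, -0.07, 0.4) tool cm [-38.65 -39.95  39.54]
[ 18.1  57.5  71.6   8.  -75.2  46.6]
```

move_arm(
  commands=[
    [[0,4.5,-2.1,0],[0,4.5,-2.1,0],[0,4.5,-2.1,0],[0,4.5,-2.1,0],[0,4.5,-2.1,0],[0,4.5,-2.1,0],[0,4.5,-2.1,0],[0,4.5,-2.1,0]],
  ],
)

```text
clock: 4.7
tool_pos: [1.2169, 0.0967, 0.4508]
orientation: [116.7, 43.5, 1.1]
force: [-0.2, 1.0, 0.3]
opening: 0.0005
```

```bash
python3 -c "
from h import *
to((.5,-.07,.4),(.4,-.062,.3));print(get_obs()['joint_pos'].round(1))"
```

```text
t 4.7 tcp [1.2169 0.0967 0.4508] f [-0.17  1.03  0.3 ] op 0.0005
[[ 0.725  0.624 -0.292]
 [ 0.014 -0.437 -0.899]
 [-0.688  0.648 -0.325]]
(0.5, -0.07, 0.4) tool cm [-48.72 -40.72  37.55]
(0.4, -0.062, 0.3) tool cm [-49.08 -53.79  43.  ]
[ 16.9  55.4  71.7  13.  -61.5  46. ]
```

move_arm(
  commands=[
    [[-4.5,0,0,-0.15],[-4.5,0,0,-0.15],[-4.5,0,0,-0.15],[-4.5,0,0,0],[-4.5,0,0,0]],
  ],
)

```text
clock: 5.2
tool_pos: [1.0518, 0.0933, 0.6083]
orientation: [90.9, 43.5, 1.1]
force: [0.1, 0.4, 1.0]
opening: 0.0005
```

```bash
python3 -c "
from h import *
to((.4,-.062,.3),(.45,-.065,.4));print(get_obs()['joint_pos'].round(1),get_obs()['orientation'])"
```

```text
t 5.2 tcp [1.0518 0.0933 0.6083] f [0.14 0.36 0.98] op 0.0005
[[ 0.725  0.688  0.009]
 [ 0.014 -0.002 -1.   ]
 [-0.688  0.726 -0.011]]
(0.4, -0.062, 0.3) tool cm [-26.29 -67.19  15.29]
(0.45, -0.065, 0.4) tool cm [-29.55 -56.5   15.53]
[ 20.1  32.5  46.4  15.8 -59.9  67.7] [90.89340404 43.4820753   1.13183132]
```

move_arm(
  commands=[
    [[-2.1,-4.0,1.1,0],[-2.1,-4.0,1.1,0],[-2.1,-4.0,1.1,0],[-2.1,-4.0,1.1,0],[-2.1,-4.0,1.1,0],[-2.1,-4.0,1.1,0],[-2.1,-4.0,1.1,0]],
  ],
)

```text
clock: 5.9
tool_pos: [0.7572, 0.016, 0.5057]
orientation: [90.9, 43.5, 1.2]
force: [-0.4, -0.5, 1.5]
opening: 0.0008
```

move_arm(
  commands=[
    [[-2.1,-4.0,1.1,0],[-2.1,-4.0,1.1,0],[-2.1,-4.0,1.1,0],[-2.1,-4.0,1.1,0],[-2.1,-4.0,1.1,0],[-2.1,-4.0,1.1,0],[-2.1,-4.0,1.1,0]],
  ],
)

```text
clock: 6.6
tool_pos: [0.4588, -0.063, 0.403]
orientation: [91.0, 43.5, 1.1]
force: [-0.8, 0.9, 0.4]
opening: -0.0
```

```bash
python3 -c "
from h import *
to((.41,-.062,.3),(.41,-.063,.106),(.48,-.072,.106));print(get_obs()['joint_pos'].round(1),get_obs()['orientation'])"
```

```text
t 6.6 tcp [ 0.4588 -0.063   0.403 ] f [-0.78  0.92  0.36] op -0.0
[[ 0.725  0.688  0.008]
 [ 0.014 -0.003 -1.   ]
 [-0.688  0.725 -0.012]]
(0.41, -0.062, 0.3) tool cm [ 3.550e+00 -1.083e+01 -1.000e-02]
(0.41, -0.063, 0.106) tool cm [ 16.9  -24.9    0.32]
(0.48, -0.072, 0.106) tool cm [ 21.96 -20.08   1.28]
[ 30.9 -36.  -52.6  36.9 -36.8  36.5] [90.95498697 43.48837283  1.10301374]
```

move_arm(
  commands=[
    [[1.6,-3.1,0.1,0],[1.6,-3.1,0.1,0],[1.6,-3.1,0.1,0],[0,0,0,0]],
  ],
)

```text
clock: 7.0
tool_pos: [0.4416, -0.0822, 0.3316]
orientation: [92.5, 45.8, 3.3]
force: [-0.0, -0.6, -0.5]
opening: 0.0002
```

```bash
python3 -c "
from h import *
to((.43,-.066,.2),(.44,-.066,.106),(.48,-.072,.106));print(get_obs()['joint_pos'].round(1),get_obs()['orientation'])"
```

```text
t 7.0 tcp [ 0.4416 -0.0822  0.3316] f [-0.04 -0.64 -0.5 ] op 0.0002
[[ 0.697  0.717  0.025]
 [ 0.04  -0.004 -0.999]
 [-0.716  0.697 -0.031]]
(0.43, -0.066, 0.2) tool cm [  8.68 -10.01  -1.24]
(0.44, -0.066, 0.106) tool cm [ 16.11 -15.85  -0.93]
(0.48, -0.072, 0.106) tool cm [ 18.87 -12.98  -0.23]
[ 24.4 -34.9 -58.2  32.2 -28.2  42.9] [92.5356546  45.75767194  3.25413208]
```

move_arm(
  commands=[
    [[2.0,-2.0,-0.2,0],[2.0,-2.0,-0.2,0],[2.0,-2.0,-0.2,0],[2.0,-2.0,-0.2,0],[0,0,0,0]],
  ],
)

```text
clock: 7.5
tool_pos: [0.4542, -0.1026, 0.2509]
orientation: [95.8, 48.6, 7.8]
force: [0.3, 1.0, 0.7]
opening: 0.0005
```

```bash
python3 -c "
from h import *
to((.44,-.066,.2),(.44,-.066,.106),(.48,-.072,.106));print(get_obs()['joint_pos'].round(1),get_obs()['orientation'])"
```

```text
t 7.5 tcp [ 0.4542 -0.1026  0.2509] f [0.33 0.97 0.7 ] op 0.0005
[[ 0.656  0.753  0.06 ]
 [ 0.09   0.001 -0.996]
 [-0.75   0.658 -0.067]]
(0.44, -0.066, 0.2) tool cm [ 3.22 -4.42 -3.39]
(0.44, -0.066, 0.106) tool cm [ 10.26 -10.61  -2.76]
(0.48, -0.072, 0.106) tool cm [12.83 -7.6  -1.92]
[ 14.5 -24.6 -58.2  16.5 -15.8  63.2] [95.83205956 48.56195354  7.80889666]
```

move_arm(
  commands=[
    [[1.0,-1.5,-1.1,0],[1.0,-1.5,-1.1,0],[1.0,-1.5,-1.1,0],[0,0,0,0]],
  ],
)

```text
clock: 7.9
tool_pos: [0.4478, -0.0916, 0.2172]
orientation: [98.8, 49.5, 11.8]
force: [0.4, 0.4, 0.3]
opening: 0.0006
```

```bash
python3 -c "
from h import *
to((.445,-.066,.2),(.45,-.066,.106),(.48,-.072,.106));print(get_obs()['joint_pos'].round(1),get_obs()['orientation'])"
```

```text
t 7.9 tcp [ 0.4478 -0.0916  0.2172] f [0.36 0.37 0.26] op 0.0006
[[ 0.636  0.766  0.089]
 [ 0.133  0.005 -0.991]
 [-0.76   0.642 -0.099]]
(0.445, -0.066, 0.2) tool cm [ 1.47 -1.31 -2.39]
(0.45, -0.066, 0.106) tool cm [ 8.93 -6.97 -1.41]
(0.48, -0.072, 0.106) tool cm [10.76 -4.67 -0.55]
[ 14.7 -22.  -58.2   8.1 -13.4  71.2] [98.75757146 49.45806158 11.82128408]
```

move_arm(
  commands=[
    [[1.7,-1.8,-0.6,0],[1.7,-1.8,-0.6,0],[1.7,-1.8,-0.6,0],[0,0,0,0]],
  ],
)

```text
clock: 8.3
tool_pos: [0.4424, -0.0842, 0.1461]
orientation: [100.9, 49.8, 14.6]
force: [-0.1, -0.0, -0.2]
opening: 0.0005
```

```bash
python3 -c "
from h import *
to((.45,-.07,.14),(.45,-.07,.106),(.48,-.072,.106));print(get_obs()['joint_pos'].round(1),get_obs()['orientation'])"
```

```text
t 8.3 tcp [ 0.4424 -0.0842  0.1461] f [-0.08 -0.01 -0.16] op 0.0005
[[ 0.625  0.773  0.107]
 [ 0.163  0.005 -0.987]
 [-0.763  0.634 -0.122]]
(0.45, -0.07, 0.14) tool cm [ 1.18  0.21 -1.24]
(0.45, -0.07, 0.106) tool cm [ 3.77 -1.95 -0.83]
(0.48, -0.072, 0.106) tool cm [ 5.62  0.37 -0.31]
[ 13.3 -13.4 -58.2  -9.5  -5.   89.5] [100.91397078  49.7503296   14.57761822]
```

move_arm(
  commands=[
    [[1.3,-0.7,-0.3,0],[1.3,-0.7,-0.3,0],[1.3,-0.7,-0.3,0],[0,0,0,0]],
  ],
)

```text
clock: 8.7
tool_pos: [0.444, -0.0705, 0.1139]
orientation: [101.2, 50.0, 15.1]
force: [-0.7, -0.6, 1.1]
opening: 0.0006
```

```bash
python3 -c "
from h import *
to((.455,-.07,.106),(.49,-.072,.106),(.49,-.072,.14));print(get_obs()['joint_pos'].round(1),get_obs()['orientation'])
snap('side','s2');im=cv2.imread('pics/s2.png')[150:300,180:350];cv2.imwrite('pics/s2c.png',cv2.resize(im,None,fx=4.5,fy=4,interpolation=cv2.INTER_CUBIC))"
```

```text
t 8.7 tcp [ 0.444  -0.0705  0.1139] f [-0.68 -0.65  1.06] op 0.0006
[[ 0.621  0.776  0.111]
 [ 0.167  0.008 -0.986]
 [-0.766  0.631 -0.125]]
(0.455, -0.07, 0.106) tool cm [1.3  0.36 0.17]
(0.49, -0.072, 0.106) tool cm [3.44 3.07 0.76]
(0.49, -0.072, 0.14) tool cm [0.83 5.22 0.34]
[ 15.   -8.5 -58.2 -17.2  -0.3  96.1] [101.20549003  49.97788703  15.0786508 ]
```

View pics/s2c.png

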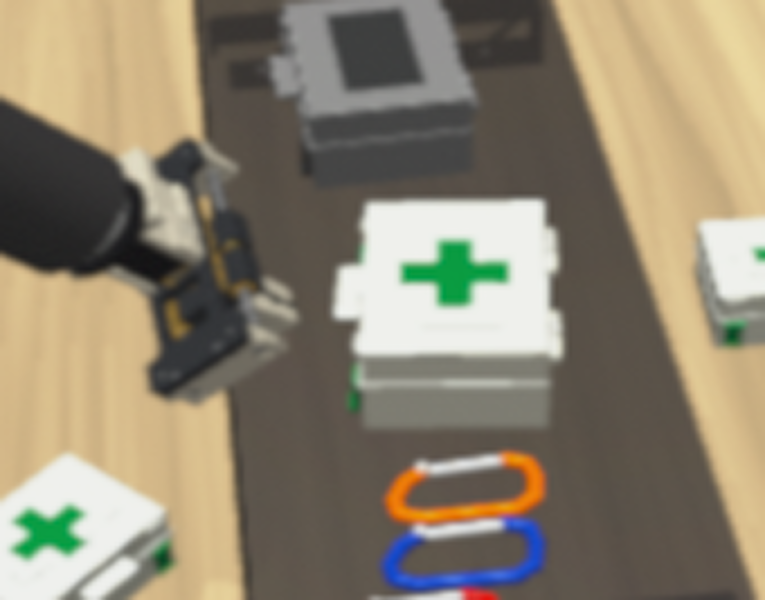

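The fingertips sit just in front of the lip (tips at about (285,305) in the crop, lip at (345,290)), and the tool is tilted forward at 50° pitch. Next I'll slide them under the lip.

move_arm(
  commands=[
    [[0.7,0.64,0.16,0],[0.7,0.64,0.16,0],[0.7,0.64,0.16,0],[0.7,0.64,0.16,0],[0,0,0,0]],
  ],
)

```text
clock: 9.25
tool_pos: [0.4806, -0.0668, 0.1103]
orientation: [100.4, 50.3, 13.9]
force: [0.4, -0.0, -0.6]
opening: 0.0004
```

```bash
python3 -c "
from h import *
to((.482,-.072,.108),(.482,-.072,.13));print(get_obs()['joint_pos'].round(1),get_obs()['orientation'])"
```

```text
t 9.25 tcp [ 0.4806 -0.0668  0.1103] f [ 0.35 -0.   -0.56] op 0.0004
[[ 0.62   0.778  0.102]
 [ 0.154  0.007 -0.988]
 [-0.77   0.628 -0.115]]
(0.482, -0.072, 0.108) tool cm [ 0.18 -0.04  0.56]
(0.482, -0.072, 0.13) tool cm [-1.51  1.34  0.3 ]
[ 13.8  -3.6 -53.7 -20.   -0.2  99.7] [100.39858451  50.32205461  13.93854428]
```

move_arm(
  commands=[
    [[-0.46,0.38,-0.07,0],[-0.46,0.38,-0.07,0],[-0.4,0.32,-0.06,0],[-0.4,0.32,-0.06,0],[-0.4,0.32,-0.06,0],[0,0,0,0]],
  ],
)

```text
clock: 9.85
tool_pos: [0.4806, -0.0711, 0.1373]
orientation: [100.9, 50.0, 14.7]
force: [-0.9, -0.1, -0.4]
opening: 0.0006
```

```bash
python3 -c "
from h import *
to((.482,-.072,.14));print(get_obs()['joint_pos'].round(1))
snap('side','s3');im=cv2.imread('pics/s3.png')[150:300,180:350];cv2.imwrite('pics/s3c.png',cv2.resize(im,None,fx=4.5,fy=4,interpolation=cv2.INTER_CUBIC))"
```

```text
t 9.85 tcp [ 0.4806 -0.0711  0.1373] f [-0.9  -0.1  -0.44] op 0.0006
[[ 0.621  0.776  0.108]
 [ 0.163  0.007 -0.987]
 [-0.766  0.631 -0.122]]
(0.482, -0.072, 0.14) tool cm [-0.13  0.27  0.07]
[ 13.9  -7.4 -55.  -11.6  -2.5  91.2]
```

View pics/s3c.png

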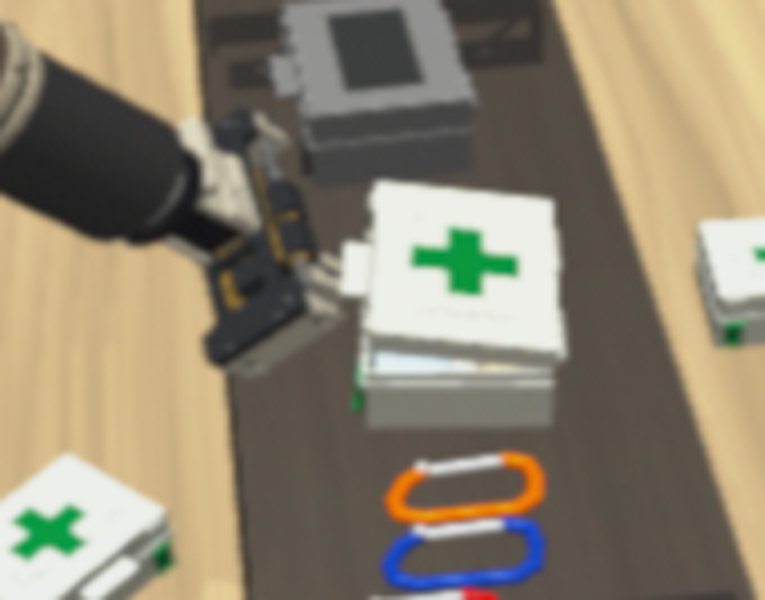

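The lid is lifting off the fingertip (a gap shows at crop (440,360)) and the box hasn't moved. I'll continue along the lid's arc.

move_arm(
  commands=[
    [[-0.72,0.81,-0.09,0],[-0.65,0.86,-0.07,0],[-0.59,0.91,-0.05,0],[-0.51,0.95,-0.03,0],[-0.44,0.99,0,0],[-0.36,1.02,0.02,0],[-0.28,1.04,0.04,0],[-0.2,1.06,0.06,0]],
  ],
)

```text
clock: 10.7
tool_pos: [0.5169, -0.0758, 0.2138]
orientation: [101.0, 50.1, 14.8]
force: [0.2, 0.2, -1.4]
opening: 0.0004
```

```bash
python3 -c "
from h import *
to((.482,-.072,.14));print(get_obs()['joint_pos'].round(1))
snap('side','s4');im=cv2.imread('pics/s4.png')[150:300,180:350];cv2.imwrite('pics/s4c.png',cv2.resize(im,None,fx=4.5,fy=4,interpolation=cv2.INTER_CUBIC))"
```

```text
t 10.7 tcp [ 0.5169 -0.0758  0.2138] f [ 0.24  0.18 -1.43] op 0.0004
[[ 0.62   0.777  0.109]
 [ 0.164  0.007 -0.986]
 [-0.767  0.63  -0.123]]
(0.482, -0.072, 0.14) tool cm [ 3.56 -7.35  0.15]
[ 11.1 -11.1 -45.5  -8.6 -16.   90.1]
```

View pics/s4c.png

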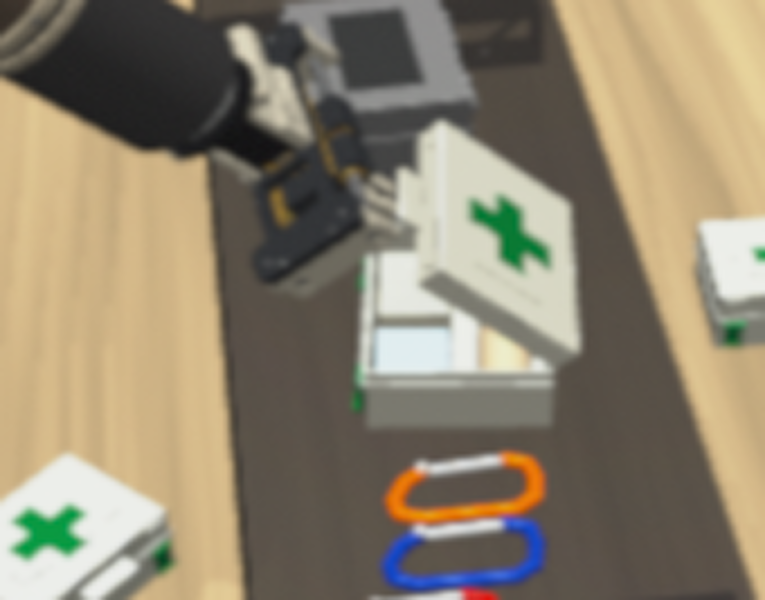

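The lid is at about 0.75 rad and resting on the fingertip, and the box has stayed in place. I'll carry it on through the balance point.

move_arm(
  commands=[
    [[-0.11,1.07,0.08,0],[-0.03,1.08,0.1,0],[0.05,1.07,0.12,0],[0.14,1.06,0.14,0],[0.22,1.05,0.16,0],[0.3,1.02,0.18,0],[0.38,0.99,0.2,0],[0.46,0.96,0.21,0]],
  ],
)

```text
clock: 11.55
tool_pos: [0.5924, -0.0847, 0.2536]
orientation: [101.0, 50.1, 14.8]
force: [0.1, 0.5, 0.2]
opening: 0.0004
```

```bash
python3 -c "
from h import *
to((.482,-.072,.14));print(get_obs()['joint_pos'].round(1))
snap('side','s5');im=cv2.imread('pics/s5.png')[130:280,200:370];cv2.imwrite('pics/s5c.png',cv2.resize(im,None,fx=4.5,fy=4,interpolation=cv2.INTER_CUBIC))"
```

```text
t 11.55 tcp [ 0.5924 -0.0847  0.2536] f [0.1  0.46 0.24] op 0.0004
[[ 0.62   0.777  0.108]
 [ 0.164  0.007 -0.987]
 [-0.767  0.63  -0.123]]
(0.482, -0.072, 0.14) tool cm [  2.08 -15.71  -1.06]
[  6.6  -4.9 -32.6 -13.4 -23.3  97.6]
```

View pics/s5c.png

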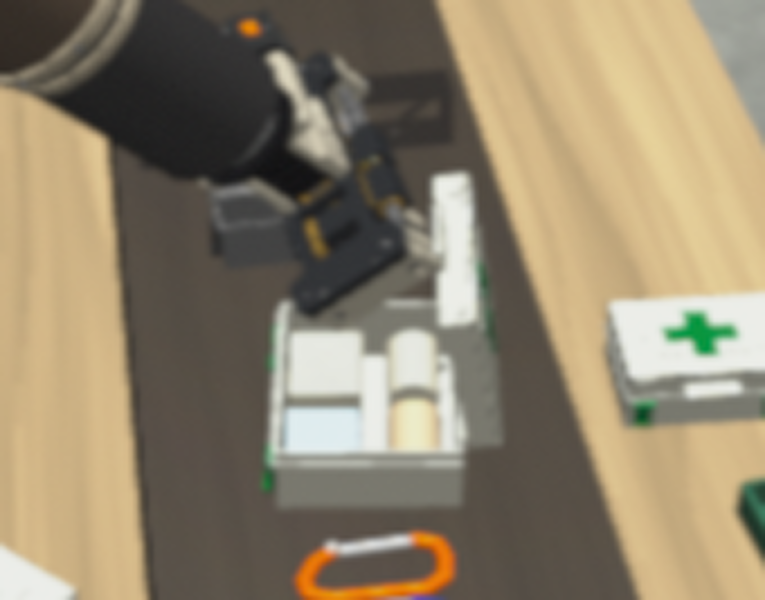

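The lid is now near vertical, about 1.45 rad. I'll push a little further, then back out.

move_arm(
  commands=[
    [[0.48,0.62,0.18,0],[0.48,0.62,0.18,0],[0.48,0.62,0.18,0],[0.48,0.62,0.18,0],[0.3,0.4,0.1,0],[0,0,0,0],[0,0,0,0],[0,0,0,0]],
  ],
)

```text
clock: 12.4
tool_pos: [0.6281, -0.0889, 0.2534]
orientation: [101.0, 50.1, 14.8]
force: [-0.9, -0.5, -0.2]
opening: 0.0003
```

move_arm(
  commands=[
    [[-1.5,-1.5,0,0],[-2.5,-2,0,0],[-3,-2,0,0],[-3,-2,0,0],[-3,0,0,0],[-3,0,0,0],[0,0,0,0],[0,0,0,0]],
  ],
)

```text
clock: 13.2
tool_pos: [0.4706, -0.1156, 0.33]
orientation: [101.0, 50.0, 14.7]
force: [-0.9, 0.1, -0.5]
opening: 0.0006
```

```bash
python3 -c "
from h import *
to((.482,-.072,.14))
snap('side','s6');p,d=snap('top','t6')
P=cloud('top',d);z=P[...,2];v,u=np.mgrid[:420,:560]
a=(u>270)&(u<350)&(v>150)&(v<250)
im=cv2.imread('pics/s6.png');t=cv2.imread('pics/t6.png');i2=cv2.absdiff(t,cv2.imread('pics/top0.png'))
cv2.imwrite('pics/f6.png',np.vstack([np.hstack([cv2.resize(im[100:310,170:380],(400,400)),cv2.resize(t[150:270,230:350],(400,400))]),np.hstack([t[150:280,80:480],i2[150:280,80:480]])]))"
```

```text
t 13.2 tcp [ 0.4706 -0.1156  0.33  ] f [-0.89  0.12 -0.53] op 0.0006
[[ 0.622  0.775  0.108]
 [ 0.164  0.007 -0.987]
 [-0.766  0.632 -0.123]]
(0.482, -0.072, 0.14) tool cm [ 15.97 -11.09  -1.85]
```

View pics/f6.png

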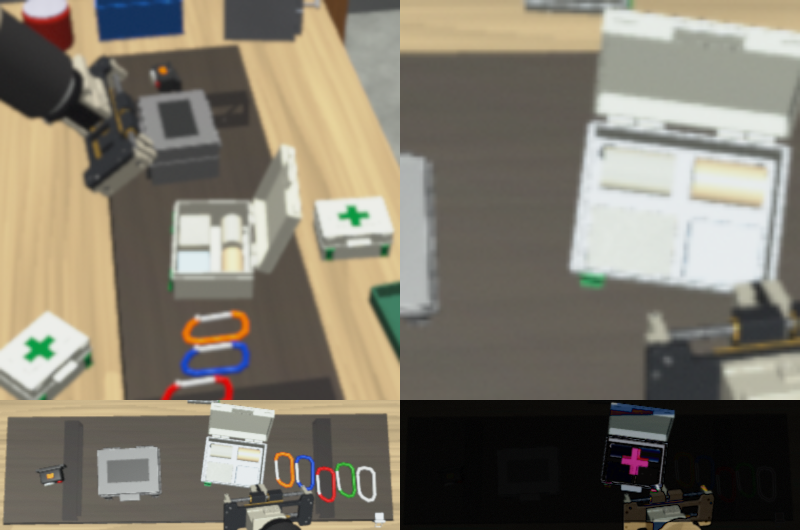

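The lid leans back on its stop, the gripper is clear, and the difference image shows change only at the lid and gripper. I'll check the lid angle from depth, then hand in.

```bash
python3 - <<'E'
from h import *
def ang(d):
    P=cloud('side',d);q=P[(P[...,2]>.145)&(P[...,2]<.27)&(P[...,0]>.57)&(P[...,0]<.75)&(P[...,1]>-.17)&(P[...,1]<0)]
    x=q[:,0]*.993-q[:,1]*.122; h=np.digitize(q[:,2],np.arange(.15,.27,.01))
    pts=np.array([(np.percentile(x[h==k],20),q[h==k,2].mean()) for k in set(h) if (h==k).sum()>8])
    return np.pi/2+np.arctan(np.polyfit(pts[:,1],pts[:,0],1)[0]),len(q)
print(ang(np.load('pics/s6.npy'))); print(ang(snapshot('side')[1])); print(close_job())
E
```

```text
(np.float64(1.8415659797435442), 709)
(np.float64(1.8641761958576841), 688)
the job is handed in; nothing more can be done
None
```

The first-aid box is open: its lid is past the balance point and lies back on its stop under its own weight. I handed the job in at about 13 s of the 38 s allowed; the hand-in gives no verdict.

- **Approach:** The moves only shift the tool and spin it about its own axis. To get it tilted forward, I ran it out past its reach over empty space, which tilted the fingers to about 50° below horizontal. I then brought the closed fingertips under the lip.
- **Push:** I raised the lip along the hinge arc in small steps, then pushed gently over the balance point and backed away. The forces I read between moves were at most about 1.5 N; nothing was recorded during the moves themselves.
- **Last checks:** A rough depth fit put the lid at 1.84 and 1.86 rad in two pictures taken close together, against the 1.75 needed and the stop at 1.92. By eye, the before-and-after top views showed no change in the first-aid box, the repair-kit box (still shut), the headlamp or the carabiners. I did not measure those positions. The gripper was clear of everything.

Nothing failed or disagreed in those checks. On the way in, the arm ran up against joint range limits (joints 3 and 5). The tool also ended up turned about 22° from the box's direction, but the push still worked.

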